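# File the day's samples in reverse order

## Task

The four retained samples stand on the cream check stand in the order in which they were packed; file them in the brown archive tray in the reverse order, one standing in each pocket: the one at the left end of the stand goes to the pocket at the right end of the tray, and so on along the row. Keep them upright all the while and leave the sealer, tape roll and bowl where they are.

Things in the scene. Friction and masses are not known exactly. Their poses are not given: they have to be found in the camera images.
- jar: Sample: pale greyish glass jar with a round steel lid: round, body diameter 48 mm up to 50 mm height, lid diameter 46 mm, 65 mm tall overall. Upright and loose; origin at the centre of its underside, z up. 80 to 200 g.
- tin: Sample: square bare-metal tin with straight sides, 44 x 44 mm, 60 mm tall; its x and y axes are normal to its faces. Upright and loose; origin at the centre of its underside, z up. 80 to 200 g.
- vial: Sample: amber glass vial: round, straight body of diameter 40 mm up to 56 mm height, then a narrow shoulder and black cap (diameter 24 mm), 80 mm tall overall. Upright and loose; origin at the centre of its underside, z up. 80 to 200 g.
- drum: Sample: cardboard drum with steel rims: round, straight, diameter 56 mm, 58 mm tall (the widest of the four). Upright and loose; origin at the centre of its underside, z up. 80 to 200 g.
- pad_jar: Fixed square grey pad 70 x 70 mm, 6 mm high, on the check stand: the pad on which the jar stands at the start. It never moves, so it keeps the record of the row's order. Origin at the centre of its underside; its top is 6 mm above.
- pad_tin: Fixed square grey pad 70 x 70 mm, 6 mm high, on the check stand: the pad on which the tin stands at the start. It never moves, so it keeps the record of the row's order. Origin at the centre of its underside; its top is 6 mm above.
- pad_vial: Fixed square grey pad 70 x 70 mm, 6 mm high, on the check stand: the pad on which the vial stands at the start. It never moves, so it keeps the record of the row's order. Origin at the centre of its underside; its top is 6 mm above.
- pad_drum: Fixed square grey pad 70 x 70 mm, 6 mm high, on the check stand: the pad on which the drum stands at the start. It never moves, so it keeps the record of the row's order. Origin at the centre of its underside; its top is 6 mm above.
- stand: Check stand, fixed: low cream slab 85 mm (x) by 340 mm (y), 10 mm high (end lips 16 mm), carrying the four pads in a row along its y axis at y = -120, -40, 40 and 120 mm. Pad tops lie 16 mm above the table. Origin at the centre of its underside. Its y axis runs roughly along world y; it may be the nearer or the farther of the two racks.
- tray: Archive tray, fixed: dark brown open tray 85 mm (x) by 325 mm (y), 22 mm high over all (small grip tabs add 10 mm at each end), walls, dividers and floor 5 mm thick. Four pockets in a row along its y axis, each 75 x 75 mm inside, with centres at x = 0, y = -120, -40, 40 and 120 mm; pocket floor 5 mm above the origin. Origin at the centre of its underside. Its y axis points roughly the same way as the stand's, so the two rows lie side by side.
- sealer: Bystander: black bar-shaped bag sealer, 360 x 75 mm, 56 mm high, on the table to the robot's left of the racks (+y side). Origin at the centre of its underside.
- tape: Bystander: brown tape roll lying flat, diameter 96 mm, 24 mm high, to the robot's right (-y side). Origin at the centre of its underside.
- bowl: Bystander: small white bowl, diameter 120 mm, 50 mm high, to the robot's right (-y side). Origin at the centre of its underside.
Not all that is in view belongs to the job. Leave any purple or turquoise look-alike of the vial alone.

How it is judged:
At the end, for the whole second after the job is handed in: Each sample stands upright (within 0.12 rad), at rest, on the floor of its own pocket (underside under 11 mm above the tray's, within 25 mm of the pocket's centre in tray x and y), in reverse order: a sample whose pad is at y on the stand is in the pocket at -y of the tray (((y of pad_jar in the frame of stand between -0.14 and -0.1 m and y of jar in the frame of tray between 0.095 and 0.145 m) or (y of pad_jar in the frame of stand between -0.06 and -0.02 m and y of jar in the frame of tray between 0.015 and 0.065 m) or (y of pad_jar in the frame of stand between 0.02 and 0.06 m and y of jar in the frame of tray between -0.065 and -0.015 m) or (y of pad_jar in the frame of stand between 0.1 and 0.14 m and y of jar in the frame of tray between -0.145 and -0.095 m)) and x of jar in the frame of tray between -0.025 and 0.025 m and z of each of jar, tin, vial, drum in the frame of tray below 0.011 m and angle between each of jar, tin, vial, drum's own z axis and vertical below 0.12 rad and linear speed of each of jar, tin, vial, drum below 0.02 m/s and angular speed of each of jar, tin, vial, drum below 0.2 rad/s and ((y of pad_tin in the frame of stand between -0.14 and -0.1 m and y of tin in the frame of tray between 0.095 and 0.145 m) or (y of pad_tin in the frame of stand between -0.06 and -0.02 m and y of tin in the frame of tray between 0.015 and 0.065 m) or (y of pad_tin in the frame of stand between 0.02 and 0.06 m and y of tin in the frame of tray between -0.065 and -0.015 m) or (y of pad_tin in the frame of stand between 0.1 and 0.14 m and y of tin in the frame of tray between -0.145 and -0.095 m)) and x of tin in the frame of tray between -0.025 and 0.025 m and ((y of pad_vial in the frame of stand between -0.14 and -0.1 m and y of vial in the frame of tray between 0.095 and 0.145 m) or (y of pad_vial in the frame of stand between -0.06 and -0.02 m and y of vial in the frame of tray between 0.015 and 0.065 m) or (y of pad_vial in the frame of stand between 0.02 and 0.06 m and y of vial in the frame of tray between -0.065 and -0.015 m) or (y of pad_vial in the frame of stand between 0.1 and 0.14 m and y of vial in the frame of tray between -0.145 and -0.095 m)) and x of vial in the frame of tray between -0.025 and 0.025 m and ((y of pad_drum in the frame of stand between -0.14 and -0.1 m and y of drum in the frame of tray between 0.095 and 0.145 m) or (y of pad_drum in the frame of stand between -0.06 and -0.02 m and y of drum in the frame of tray between 0.015 and 0.065 m) or (y of pad_drum in the frame of stand between 0.02 and 0.06 m and y of drum in the frame of tray between -0.065 and -0.015 m) or (y of pad_drum in the frame of stand between 0.1 and 0.14 m and y of drum in the frame of tray between -0.145 and -0.095 m)) and x of drum in the frame of tray between -0.025 and 0.025 m); the robot touches nothing.
It fails at once if a sample was tipped over (angle between any of jar, tin, vial, drum's own z axis and vertical above 0.7 rad).
It fails at once if a bystander (sealer, tape or bowl) was pushed more than 20 mm (distance of any of sealer, tape, bowl from where it was at the start of the episode above 0.02 m).
It also fails if it takes over 88 s, if anything falls off the work surface, if the arm or the gripper's body presses on something with over 40 N, if the wrist force passes 120 N, or if a joint passes its speed limit or range.

## Robot

A 6-joint arm with a two-finger parallel gripper is mounted at the origin on the work surface. World frame = base frame: x ahead of the robot, y to its left, z up, the work surface at z = 0. Lengths are in m, angles in rad, forces in N, time in s.
With the tool pointing down it reaches from about 0.325 to 0.9 m from the base axis. Payload 6.1 kg.
Tool frame: the origin (TCP) lies midway between the tips of the shut fingers; the grasp point (between the pads) lies 19 mm behind it; z points along the fingers, y is the line along which they close (so a half turn about z gives the same grasp; the last joint's range is limited). The gripper opens to 85 mm and grips with 20 to 120 N. Pads are 22 mm wide; open, the fingers measure 114 mm over their backs; the gripper's body (76 mm by 85 mm) begins 54 mm behind the grasp point. The pads swing forward as they close: fully open they stand 13 mm farther back than shut.
Start: joints at [1.195, 0.22, 1.526, -0, 1.395, -0.126], TCP at [0.155, 0.606, 0.231] pointing down, gripper open.
Joint ranges: [-2.98, 2.98], [-0.91, 2.08], [0.09, 2.57], [-1.24, 4.39], [0.2, 2.65], [-2.68, 2.68]. Speed limits (rad/s): [2.57, 2.57, 3.01, 3.14, 3.14, 3.14].

## Interface

Orientations are given as [roll, pitch, yaw] about the fixed x, y, z axes, in that order (R = Rz(yaw) Ry(pitch) Rx(roll)).
In Python, from plant import movep, move_l, set_joints, gripper_to, hold, inverse_kinematics, observe, get_image, get_calibration, Unreachable, job_done gives the robot as it stands. Calls block until the motion is done:
- movep(position, orientation): joint-space move of the TCP to a pose.
- move_l(position, feed=0.15, rotation=None, max_force=None): straight line of the TCP; rotation=None keeps the orientation; feed is the mean speed in m/s. With max_force (N) it stops when the force on the tool has changed by that much, and returns True; else False.
- set_joints(angles): joint-space move.
- gripper_to(opening, f_grip=None): finger opening in m; f_grip is the grip in N (None keeps the last); returns when the fingers have stopped.
- hold(seconds).
- inverse_kinematics(position, orientation): joint angles nearest the present ones, or None.
- observe(): the state.
- get_image(name): name is "scene" or "side" or "wrist"; returns (picture, depth): 400x640x3 uint8, red, green, blue; 400x640 float32, m along the optical axis (not along the pixel's ray), 0 where there is no reading.
- get_calibration(name): a dict with "intrinsics" (3x3 intrinsics, pixels), "world_from_camera" (4x4, takes a point from camera to world coordinates). Camera axes: x right, y down, z forward; pixel columns grow to the right and rows downward; lengths in m; the calibration is good to about 2 mm. A picture is of the moment at which its call begins: read the wrist's pose just before it. get_calibration takes no time and is no camera call; for the wrist camera it gives the pose at the moment of the call.
A pose or a line that the arm cannot do raises Unreachable and nothing moves.
- job_done(): hands the job in; it is judged then, once.
The state is a dict: "time_s": time; "q": joint angles; "joint_velocities": joint speeds; "joint_torque": joint torques, N m; "eef_pos": TCP position; "tcp_rot": TCP orientation; "ft_force": force on the tool from outside, world axes, zero at the start; "torque": the same for the moment, N m; "opening": finger opening in m; "grasp_force": force on a finger pad.
Only numpy, scipy, OpenCV 4.12 (cv2) and the standard library are available. Lean on these libraries where they do the work, as an engineer would, in place of code of your own. Each camera call takes 0.05 s, during which the arm holds its last target. There are 200 camera calls.

## Working session

There is one attempt and no reset: what is moved stays moved. The work goes in short steps, each a Python script; the robot and the scene stay as the last script left them, time stands still between calls to the robot, and variables do not carry over. Pictures are saved under pics/ and viewed, at most 14 in all, crops included, and the job is handed in when it is done.

```bash
ls; mkdir -p pics
python3 - <<'E'
from plant import *
import cv2,numpy as np
for n in("scene","side"):
    p,d=get_image(n); cv2.imwrite(f"pics/{n}0.png",p[:,:,::-1]); np.savez(f"{n}0.npz",p=p,d=d,**get_calibration(n)); c=get_calibration(n)
    print(n,np.round(c["world_from_camera"],3).tolist(),c["intrinsics"][0])
print(observe()["time_s"])
E
```

```text
pics
scene [[0.7, 0.621, -0.352, 0.984], [0.714, -0.602, 0.357, -0.498], [0.01, -0.502, -0.865, 1.214], [0.0, 0.0, 0.0, 1.0]] [483.4367096    0.         329.95808539]
side [[0.821, -0.433, 0.372, 0.055], [-0.57, -0.602, 0.558, -0.719], [-0.017, -0.671, -0.742, 0.979], [0.0, 0.0, 0.0, 1.0]] [429.42734859   0.         317.93059993]
0.1
```

View pics/scene0.png

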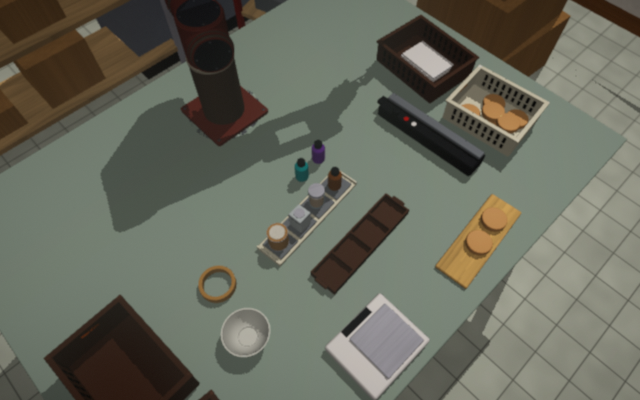

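View pics/side0.png

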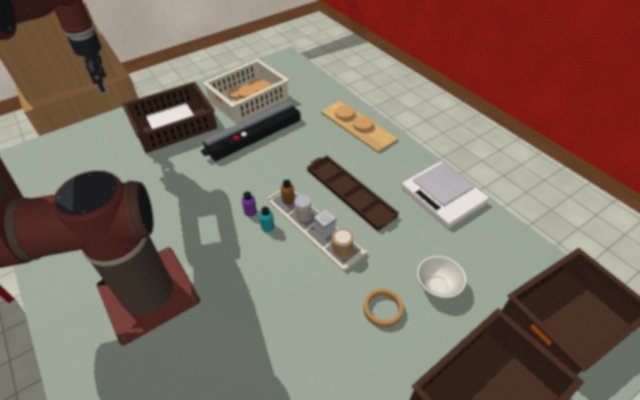

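Row from the +y end (sealer side): vial (scene 335,178), jar (316,193), tin (299,217), drum (277,233). The stand is the nearer rack and the tray the farther one. The look-alikes at (302,170) and (319,152) sit close to the vial, on the robot side.

```bash
cat > h.py <<'E'
import numpy as np,cv2
def cloud(p,d,K,T):
    v,u=np.mgrid[:400,:640]; c=np.stack([(u-K[0,2])*d/K[0,0],(v-K[1,2])*d/K[1,1],d],-1)
    w=c@T[:3,:3].T+T[:3,3]; w[d==0]=np.nan; return w
def rast(w,m,x0,x1,y0,y1,s=500):
    im=np.zeros((int((x1-x0)*s),int((y1-y0)*s)),np.uint8); q=w[m]; i=((q[:,0]-x0)*s).astype(int); j=((q[:,1]-y0)*s).astype(int)
    ok=(i>=0)&(j>=0)&(i<im.shape[0])&(j<im.shape[1]); im[i[ok],j[ok]]=255; return im
E
python3 - <<'E'
from h import *
for n in("scene","side"):
    z=np.load(n+"0.npz"); w=cloud(z["p"],z["d"],z["intrinsics"],z["world_from_camera"])
    hsv=cv2.cvtColor(z["p"],cv2.COLOR_RGB2HSV)
    px={"scene":dict(vial=(335,170),jar=(316,187),tin=(299,212),drum=(277,233),turq=(302,161),pur=(319,145),tray1=(403,207),tray2=(323,285),st1=(354,179),st2=(265,249),table=(400,150)),
     "side":dict(vial=(287,184),jar=(302,201),tin=(324,219),drum=(342,236),turq=(266,211),pur=(249,196),tray1=(313,165),tray2=(391,218),st1=(270,195),st2=(355,260))}[n]
    for k,(u,v) in px.items(): print(n,k,np.round(w[v,u],3),hsv[v,u])
E
```

```text
scene vial [0.46  0.052 0.094] [60 21 36]
scene jar [ 0.456 -0.018  0.078] [135   7 147]
scene tin [ 0.481 -0.105  0.077] [138   8 150]
scene drum [ 0.486 -0.189  0.074] [ 21  29 176]
scene turq [0.366 0.013 0.08 ] [70 23 34]
scene pur [0.357 0.088 0.078] [60 23 33]
scene tray1 [0.651 0.136 0.023] [ 11 102  50]
scene tray2 [ 0.66  -0.188  0.021] [ 12 108  59]
scene st1 [0.48  0.115 0.003] [ 42  27 144]
scene st2 [ 0.472 -0.227  0.01 ] [ 23  46 117]
scene table [0.504 0.295 0.002] [ 54  27 133]
side vial [0.455 0.039 0.098] [110  29  26]
side jar [ 0.461 -0.029  0.084] [150   6 182]
side tin [ 0.476 -0.115  0.08 ] [144   7 180]
side drum [ 0.483 -0.187  0.075] [ 20  28 219]
side turq [ 0.36  -0.003  0.085] [113  38  27]
side pur [0.351 0.08  0.078] [130  31  25]
side tray1 [0.609 0.137 0.012] [  8 128  50]
side tray2 [ 0.661 -0.186  0.023] [ 10 124  74]
side st1 [0.425 0.098 0.019] [ 35  24 180]
side st2 [ 0.493 -0.234  0.012] [ 22  41 143]
```

Run:
```python
from plant import *
from h import *
for y in(np.pi/2,-np.pi/2):
    for p in([.46,.05,.1],[.64,.13,.1],[.65,-.18,.1],[.52,-.04,.42]): print(round(y,2),p,np.round(inverse_kinematics(p,[np.pi,0,y]) if inverse_kinematics(p,[np.pi,0,y]) is not None else np.nan,2))
for y in(-np.pi/2,np.pi/2):
    try: movep([.5,-.04,.42],[np.pi,0,y]); break
    except Unreachable as e: print(e)
hold(.3)
c=get_calibration("wrist"); p,d=get_image("wrist"); cv2.imwrite("pics/w1.png",p[:,:,::-1]); np.savez("w1.npz",p=p,d=d,**c)
print(y,np.round(c["world_from_camera"],3).tolist(),observe()["time_s"],observe()["q"])
```

```text
1.57 [0.46, 0.05, 0.1] [-0.06 -0.03  2.06 -0.    1.11 -0.06]
1.57 [0.64, 0.13, 0.1] [ 0.08  0.4   1.56 -0.    1.18  0.08]
1.57 [0.65, -0.18, 0.1] [-0.39  0.45  1.49  0.    1.2  -0.39]
1.57 [0.52, -0.04, 0.42] [-0.23 -0.08  1.5   0.    1.73 -0.23]
-1.57 [0.46, 0.05, 0.1] nan
-1.57 [0.64, 0.13, 0.1] nan
-1.57 [0.65, -0.18, 0.1] nan
-1.57 [0.52, -0.04, 0.42] nan
the arm cannot take that pose within its joint ranges
1.5707963267948966 [[1.0, 0.001, -0.0, 0.5], [0.001, -0.946, -0.323, 0.043], [-0.001, 0.323, -0.946, 0.562], [0.0, 0.0, 0.0, 1.0]] 3.1167 [-2.36737217e-01 -1.30699897e-01  1.54314224e+00 -2.41619435e-06
  1.72931119e+00 -2.37167679e-01]
```

View pics/w1.png

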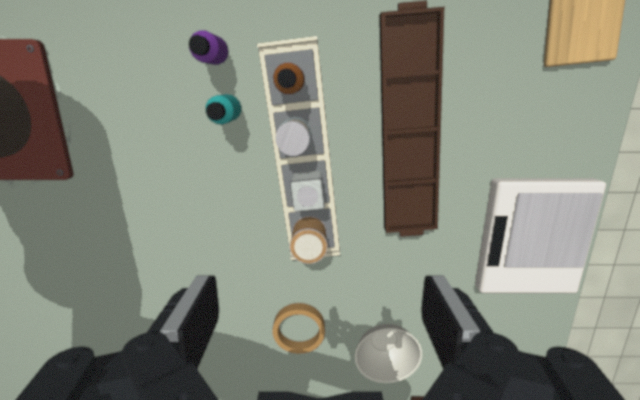

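The full row and tray are visible here: vial cap (289,77), jar lid (293,138), tin (308,194), drum lid (308,245), and tray corners around (380,12)–(437,230).

```bash
cat >> h.py <<'E'
def ray(uv,K,T,z):
    uv=np.atleast_2d(uv); r=np.c_[uv,np.ones(len(uv))]@np.linalg.inv(K).T@T[:3,:3].T; o=T[:3,3]
    return o+r*((z-o[2])/r[:,2])[:,None]
E
python3 - <<'E'
from h import *
z=np.load("w1.npz"); p,d,K,T=z["p"],z["d"],z["intrinsics"],z["world_from_camera"]
w=cloud(p,d,K,T); hsv=cv2.cvtColor(p,cv2.COLOR_RGB2HSV).astype(int)
print("table z",np.nanmedian(w[320:,340,2]),np.nanmedian(w[100:150,350:370,2]))
for n,(u,v),top in(("vial",(289,77),.096),("jar",(293,138),.081),("tin",(308,194),.076),("drum",(308,245),.074)):
    m=np.zeros((400,640),bool); m[v-22:v+23,u-25:u+26]=1
    m&=(np.abs(w[:,:,2]-top)<.007); 
    nn,lab=cv2.connectedComponents(m.astype(np.uint8)); m=lab==lab[v,u]
    pts=np.argwhere(m)[:,::-1].astype(np.float32); q=ray(pts,K,T,top)[:,:2].astype(np.float32)
    print(n,len(q),"zmed",np.median(w[m][:,2]).round(4),"c",q.mean(0).round(4),"rect",cv2.minAreaRect(q),"circ",np.round(cv2.minEnclosingCircle(q)[1],4))
# tray
m=(hsv[:,:,0]<20)&(hsv[:,:,1]>80)&(hsv[:,:,2]<90); m[:, :360]=0; m[:,460:]=0; m[260:]=0
m=m.astype(np.uint8)
def big(m):
    nn,lab,st,_=cv2.connectedComponentsWithStats(m); return (lab==1+np.argmax(st[1:,4])).astype(np.uint8)
m=big(m); cv2.imwrite("pics/m.png",m*255)
m=cv2.morphologyEx(m,cv2.MORPH_CLOSE,np.ones((15,15)))
m2=cv2.morphologyEx(m,cv2.MORPH_OPEN,np.ones((41,41)))
def hull(m,zz):
    q=ray(np.argwhere(m>0)[:,::-1].astype(float),K,T,zz)[:,:2].astype(np.float32); return cv2.minAreaRect(q)
print("tray@22",hull(m2,.022)," with tabs",hull(m,.022))
# dividers via height profile in tray
ys=w[:,:,1]; 
s=((w[:,:,2]>.006)&(w[:,:,0]<.55)&(w[:,:,0]>.42)&(w[:,:,2]<.022)&(np.abs(w[:,:,1]+.06)<.2)).astype(np.uint8)
s=cv2.morphologyEx(s,cv2.MORPH_OPEN,np.ones((3,3))); s=big(s); b=s>0
q=w[b][:,:2].astype(np.float32); print("stand",cv2.minAreaRect(q))
t=((w[:,:,2]>.014)&(w[:,:,2]<.03)&(w[:,:,0]>.57)&(w[:,:,0]<.7)&(np.abs(w[:,:,1]+.02)<.22))
q=w[t][:,:2].astype(np.float32); print("tray depth",len(q),cv2.minAreaRect(q))
E
```

```text
table z -0.00021117464078390658 -0.0005957757574110989
vial 307 zmed 0.0954 c [0.4581 0.0494] rect ((0.458116739988327, 0.04925869405269623), (0.02228521555662155, 0.021983124315738678), 0.07445238530635834) circ 0.012
jar 915 zmed 0.0804 c [ 0.4622 -0.0263] rect ((0.4618971645832062, -0.02628464624285698), (0.044275179505348206, 0.043778833001852036), 0.07944885641336441) circ 0.0231
tin 922 zmed 0.0758 c [ 0.4815 -0.1066] rect ((0.48167508840560913, -0.10654671490192413), (0.04443776607513428, 0.045491259545087814), 5.729601860046387) circ 0.03
drum 1051 zmed 0.0739 c [ 0.4819 -0.1872] rect ((0.4814894199371338, -0.1875229775905609), (0.05564907193183899, 0.05606839433312416), 0.09555180370807648) circ 0.0293
tray@22 ((0.6353282332420349, -0.021873369812965393), (0.08391622453927994, 0.3243100941181183), 4.513960838317871)  with tabs ((0.635295569896698, -0.02145962417125702), (0.08391622453927994, 0.3425205647945404), 4.513960838317871)
stand ((0.47187310457229614, -0.06799241900444031), (0.08509404957294464, 0.3399945795536041), 6.561057090759277)
tray depth 3441 ((0.6365711688995361, -0.023131132125854492), (0.08632568269968033, 0.3437141180038452), 4.57646369934082)
```

```bash
cat >> h.py <<'E'
from plant import *
H=.018
TC=np.array([.6357,-.0222]); TA=np.radians(4.53); SA=np.radians(6.56)
OBJ=dict(vial=((.4581,.0494),.040,-.12,SA),jar=((.4620,-.0263),.048,-.04,SA),tin=((.4816,-.1066),.044,.04,np.radians(5.73)),drum=((.4817,-.1873),.056,.12,SA))
def down(a): return [np.pi,0,np.pi/2+a]
def go(n):
    c,w,ty,a=OBJ[n]; t=TC+ty*np.array([-np.sin(TA),np.cos(TA)])
    gripper_to(w+.024); movep([*c,.20],down(a)); move_l([*c,.016+H],.15)
    gripper_to(w-.01,40); o=observe(); print(n,"grip",round(o["opening"],4),round(o["grasp_force"],1))
    move_l([*c,.17],.15); o=observe(); print(" lifted",round(o["opening"],4),round(o["grasp_force"],1))
    if o["opening"]<w-.005: print("MISSED"); return
    move_l([*t,.17],.2,rotation=down(TA)); move_l([*t,.05],.15)
    hit=move_l([*t,.005+H-.002],.04,max_force=10); print(" down",hit,observe()["eef_pos"].round(4) if hasattr(observe()["eef_pos"],"round") else observe()["eef_pos"])
    gripper_to(w+.02); move_l([*t,.19],.15); print(" t",observe()["time_s"])
def snap(f):
    movep([.5,-.04,.42],down(0)); hold(.3); c=get_calibration("wrist"); p,d=get_image("wrist"); cv2.imwrite(f"pics/{f}.png",p[:,:,::-1]); np.savez(f+".npz",p=p,d=d,**c)
E
python3 - <<'E'
from h import *
go("drum"); snap("w2")
E
```

```text
drum grip 0.0553 42.4
 lifted 0.0557 42.4
 down True [0.6255 0.0974 0.024 ]
 t 11.975
```

View pics/w2.png

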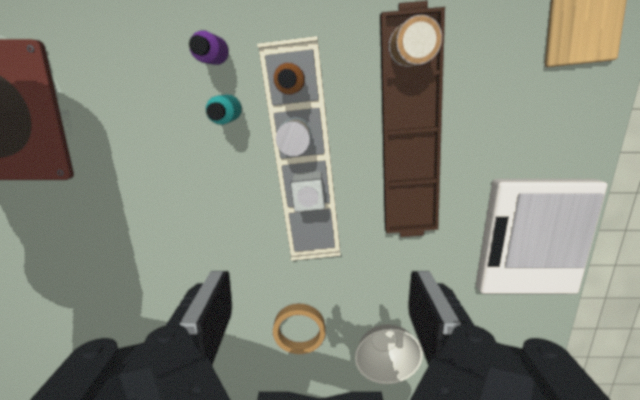

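The drum's lid is now at (418,40), upright in the end pocket on the +y side, and the remaining three samples are undisturbed. Next I'll move the other three.

Run:
```python
from h import *
for n in("tin","jar","vial"): go(n)
snap("w3")
z=np.load("w3.npz"); w=cloud(z["p"],z["d"],z["intrinsics"],z["world_from_camera"])
R=np.array([[np.cos(TA),np.sin(TA)],[-np.sin(TA),np.cos(TA)]])
for n,top in(("drum",.063),("tin",.065),("jar",.070),("vial",.085)):
    ty=OBJ[n][2]; l=(w[...,:2]-TC)@R.T
    m=(abs(l[...,0])<.04)&(abs(l[...,1]-ty)<.04)&(w[...,2]>top-.004)
    print(n,m.sum(),l[m].mean(0).round(4),(l[m].min(0)+l[m].max(0)).round(4)/2,w[m][:,2].max().round(4),np.median(w[m][:,2]).round(4))
print(observe()["time_s"])
```

```text
tin grip 0.0435 41.4
 lifted 0.0435 40.9
 down True [0.632  0.0178 0.0239]
 t 21.5667
jar grip 0.0469 41.3
 lifted 0.0472 41.3
 down True [ 0.6382 -0.0619  0.0241]
 t 29.4333
vial grip 0.039 40.5
 lifted 0.039 40.3
 down True [ 0.6445 -0.1417  0.024 ]
 t 37.825
drum 1732 [-0.0019  0.1192] [-0.0014  0.119 ] 0.0665 0.0628
tin 1098 [-0.0021  0.0391] [-0.00145  0.03855] 0.069 0.0647
jar 824 [-0.0017 -0.0394] [-0.00125 -0.03955] 0.0724 0.0693
vial 206 [-0.0018 -0.1186] [-0.00125 -0.11915] 0.0864 0.0843
39.2917
```

View pics/w3.png

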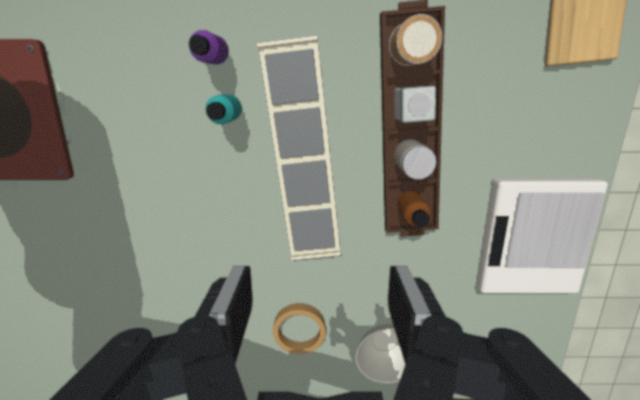

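All four samples stand in their pockets: drum (418,40), tin (418,103), jar (416,160) and vial cap (421,217). Their tops are at floor-standing height and they sit within 3 mm of the pocket centres. The bystanders have not moved and the arm is clear.

```bash
python3 -c "
from plant import *
print(job_done())"
```

```text
the job is handed in; nothing more can be done
None
```

The job is handed in at about 39 s: vial, jar, tin and drum stand upright in the tray in reverse order, within about 3 mm of their pocket centres by the last camera check, and the sealer, tape roll and bowl were left untouched.

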